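Assemble a two-tier spice rack and load it

ROBOT

A 6-joint arm with a two-finger parallel gripper is mounted at the origin on a cart in front of the work surface, level with it; the furniture and walls round the work are solid. World frame = base frame: x ahead of the robot, y to its left, z up, the work surface at z = 0. Lengths are in m, angles in rad, forces in N, time in s.
With the tool pointing down it reaches from about 0.325 to 0.85 m from the base axis. Payload 4.4 kg.
Tool frame: the origin (TCP) lies between the finger pads; the fingertips stand 25 mm ahead of it and the grasp point (between the pads) lies 6 mm ahead of it; z points along the fingers, y is the line along which they close (so a half turn about z gives the same grasp; the last joint's range is limited). The gripper opens to 94 mm and grips with 3 to 60 N. Pads are 16 mm wide; open, the fingers measure 119 mm over their backs; the gripper's body (75 mm by 177 mm) begins 78 mm behind the grasp point.
Start: joints at [-1.252, 0.207, 1.542, -0, 1.393, -0.15], TCP at [0.26, -0.513, 0.23] pointing down, gripper open.
Joint ranges: [-2.73, 2.73], [-0.86, 2.22], [0.23, 2.46], [-1.11, 4.25], [0.08, 2.63], [-2.82, 2.82]. Speed limits (rad/s): [2.79, 2.79, 3.14, 3.14, 3.14, 3.14].

INTERFACE

Orientations are given as [roll, pitch, yaw] about the fixed x, y, z axes, in that order (R = Rz(yaw) Ry(pitch) Rx(roll)).
In Python, from workcell import robot, viewer, workorder gives the robot as it stands (robot), with the cameras (viewer) and the job (workorder).
- The arm moves only by the shell command python3 jog.py 'ROWS' [FORCE]. ROWS is rows parted by semicolons, their numbers by spaces, 1 to 5 of them, each of 7 numbers: the finger opening in m, then dx, dy, dz in m, then a rotation vector rx, ry, rz in rad; each row is the pose to reach, as a shift and turn from the pose commanded when the command began, along the tool's axes at that moment; what a row does not reach only later rows make up. A row lasts 1/12 s, in which the tool goes at most 0.0417 m and 0.125 rad, less where a joint would pass 70% of its speed; a pose out of reach is approached as far as the arm can. The fingers move at their own pace and stop on an object; FORCE is the grip in N (left out, the last holds). Time passes only in rows, so rows that do not move let the fingers close. It prints the time, the measured TCP pose, the force, the opening and the grip force at its end.
- robot.sense(): the state, without advancing time (a new reading comes with each control period).
- viewer.grab_frame(name): name is "scene" or "top"; returns a dict with "image" (420x560x3 uint8, red, green, blue), "mtx" (3x3 intrinsics, pixels), "D" ([k1, k2, p1, p2, k3] as OpenCV has them; the pictures are not rectified), "origin" and "rotation" of the camera in the world. Camera axes: x right, y down, z forward; pixel columns grow to the right and rows downward; lengths in m; the calibration is good to about 2 mm. A picture is of the moment at which its call begins. There is no depth.
- workorder.finish_job(): hands the job in; it is judged then, once.
The state is a dict: "time_s": time; "joint_pos": joint angles; "joint_vel": joint speeds; "joint_torque": joint torques, N m; "tool_pos": TCP position; "orientation": TCP orientation; "wrist_force": force on the tool from outside, world axes, zero at the start; "ft_torque": the same for the moment, N m; "finger_gap": finger opening in m; "grip_force": force on a finger pad.
Only numpy, scipy, OpenCV 4.12 (cv2) and the standard library are available. Lean on these libraries where they do the work, as an engineer would, in place of code of your own. Each camera call takes 0.05 s, during which the arm holds its last target. There are 200 camera calls.

TASK

Put the loose wooden shelf on the spice rack so that all four posts come up through its corner holes and it lies flat on the post collars; lower it on, do not drop or bang it. Then stand the spice tin upright on that shelf, flat inside its rim, at either end beside the handle. Do not disturb the pepper mill, the shaker or the jam jar.

Things in the scene. Friction and masses are not known exactly. Their poses are not given: they have to be found in the camera images.
- rack: Spice rack, fixed: light wooden board 180 (x) x 120 (y) mm, top 14 mm up, with four steel posts at x +-78, y +-48 mm. Each has a collar 22 mm across, its top at z = 80 mm; above it a pin of 8 mm diameter to z = 93 mm, then tapering to 3 mm at the tip, z = 102 mm. Origin: on the worktop under the centre; x along the long side, z up. A half turn looks the same. Long side within 0.25 rad of world x.
- rack_seat (a point): Point on the rack's vertical centre line at the height of the collar tops (80 mm over the worktop): the centre of the shelf's underside comes here. Axes as the rack's.
- shelf: Loose shelf, right way up on the worktop: light wooden board 180 (x) x 120 (y) x 8 mm, rim 4 mm wide up to z = 14 mm, four through holes of 13 mm diameter at x +-78, y +-48 mm, bridge handle in the middle. About 0.35 kg, balanced. Origin: centre of the underside; x along the long side, within 0.25 rad of world x. A half turn does not matter. Rack and shelf start one left, one right, either way.
- shelf_handle (a point): Centre of the shelf's handle bar, 43 mm above the shelf's underside: a wooden bar 56 mm long (along the shelf's x), 10 mm wide (y), 14 mm high (z 36 to 50 mm), on two thin steel legs at x = +-19 mm, open below. Grip it from above across the 10 mm.
- tin: The only spice tin: flat, upright, pale lid, 35 (x) x 61 (y) x 88 mm high, about 0.09 kg, on the worktop between rack and shelf, turned up to 0.5 rad. Origin: centre of the underside. Grip it from above across the 35 mm. With its x along the shelf's x it stands well on the shelf's long middle line, 52 mm from the shelf's centre.
- pepper_mill: Bystander: turned wooden pepper mill, 58 mm across, 150 mm high, on the worktop behind the work. Origin: centre of the underside.
- shaker: Bystander: small waisted chrome shaker, 38 mm across, 62 mm high, behind the work. Origin: centre of the underside.
- jam_jar: Bystander: jam jar with a screw lid, 62 mm across, 86 mm high, behind the work. Origin: centre of the underside.

How it is judged:
On the way, in this order (a step that is already met when the one before it is completed fails the run):
1. the shelf lies flat on the four collars, a post through each corner hole (z of shelf in the frame of rack_seat between -0.002 and 0.0025 m and horizontal distance between shelf and rack_seat below 0.006 m and angle between the z axis of shelf and the z axis of rack, either way round below 0.03 rad and angle between the x axis of shelf and the x axis of rack, either way round below 0.08 rad), for 0.2 s.
2. the tin stands upright on the shelf (all of step 1 and z of tin in the frame of shelf between 0.006 and 0.0105 m and x of tin in the frame of shelf between -0.072 and 0.072 m and y of tin in the frame of shelf between -0.04 and 0.04 m and angle between tin's own z axis and vertical below 0.04 rad), for 0.2 s.
At the end, for the whole second after the job is handed in: The shelf lies on the rack's four collars (height within 2 mm, centre within 6 mm, level within 0.03 rad, aligned within 0.08 rad, either way round); the tin stands on its board, tilt under 0.04 rad, centre within 72 mm along and 40 mm across of the shelf's; both at rest (all of step 2 and linear speed of each of shelf, tin below 0.01 m/s); the robot touches nothing.
It fails at once if the shelf is dropped or banged on the rack (comes down on it at over 0.45 m/s, a fall of 10 mm) (linear speed of shelf above 0.45 m/s and horizontal distance between shelf and rack_seat below 0.03 m and z of shelf in the frame of rack_seat between -0.01 and 0.06 m).
It fails at once if the pepper mill is moved by more than 30 mm or tipped (distance of pepper_mill from where it was at the start of the episode above 0.03 m or angle between pepper_mill's own z axis and vertical above 0.3 rad).
It fails at once if the shaker is moved by more than 30 mm or tipped (distance of shaker from where it was at the start of the episode above 0.03 m or angle between shaker's own z axis and vertical above 0.3 rad).
It fails at once if the jam jar is moved by more than 30 mm or tipped (distance of jam_jar from where it was at the start of the episode above 0.03 m or angle between jam_jar's own z axis and vertical above 0.3 rad).
It also fails if it takes over 72 s, if anything falls off the work surface, if the arm or the gripper's body presses on something with over 40 N, if the wrist force passes 120 N, or if a joint passes its speed limit or range.

## Working session

There is one attempt and no reset: what is moved stays moved. The work goes in short steps, Python scripts to look and compute and a shell command to move; the robot and the scene stay as the last step left them, time stands still between calls to the robot, and variables do not carry over. Pictures are saved under pics/ and viewed, at most 10 in all, crops included, and the job is handed in when it is done.

```bash
ls; mkdir -p pics; python3 - <<'E'
from workcell import robot, viewer, workorder
import cv2,pickle
for n in("scene","top"):
    f=viewer.grab_frame(n); cv2.imwrite(f"pics/{n}0.png",f["image"][:,:,::-1]); pickle.dump(f,open(n+"0.pkl","wb"))
    print(n,f["mtx"],f["D"],f["origin"],f["rotation"])
print(robot.sense())
E
```

```text
jog.py
pics
workcell.py
scene [[387.15427124   0.         284.12050634]
 [  0.         387.15427124 208.89849263]
 [  0.           0.           1.        ]] [-0.08502629  0.          0.          0.          0.        ] [ 0.62321777 -0.50300076  0.70899964] [-2.37235099  0.01229307  0.02973117]
top [[431.0812936    0.         283.21752723]
 [  0.         431.0812936  210.74874418]
 [  0.           0.           1.        ]] [-0.12779514  0.          0.          0.          0.        ] [0.48836721 0.08715782 1.10735837] [-3.03268238  0.01614616 -1.58063959]
{'time_s': 0.1, 'joint_pos': array([-1.25149960e+00,  2.07352973e-01,  1.54279173e+00, -7.30519505e-06,
        1.39350229e+00, -1.50535999e-01]), 'joint_vel': array([ 0.00022624, -0.00217701, -0.00129859,  0.00126365, -0.00125026,
        0.0002783 ]), 'joint_torque': array([-3.59719770e-04, -3.71860886e+01, -2.82293183e+01,  7.00737862e-02,
        3.10612551e-02, -5.07722461e-05]), 'tool_pos': array([ 0.26007913, -0.51206319,  0.22940573]), 'orientation': array([-3.13956046e+00, -3.00979206e-04,  4.69833719e-01]), 'wrist_force': array([-0.1036925 ,  0.01901945,  0.21677231]), 'ft_torque': array([ 0.03060514, -0.0271946 , -0.01406893]), 'grip_force': 0.0, 'finger_gap': 0.09382870749194394}
```

View pics/top0.png

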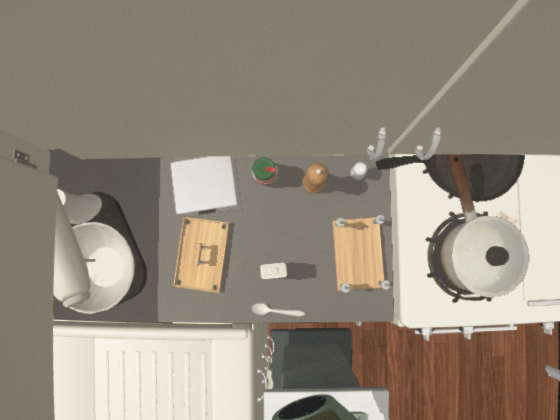

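View pics/scene0.png

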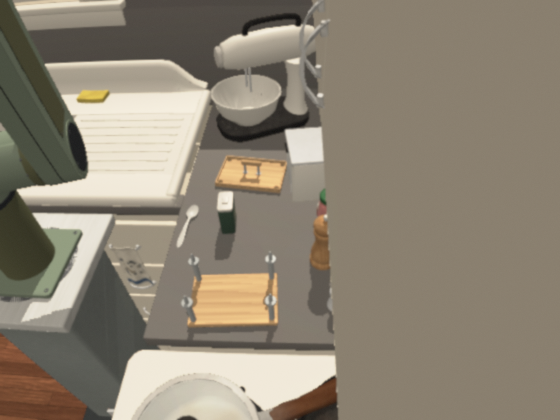

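Top view: the shelf is at about px (202,255), the rack at (359,254), and the tin lid at (273,270). The mill, shaker and jar stand along y≈170–180, behind the work. I'll enlarge crops to read points.

```bash
python3 - <<'E'
import cv2,numpy as np
t=cv2.imread("pics/top0.png")
a=cv2.resize(t[210:300,165:305],None,fx=5.5,fy=5.5,interpolation=cv2.INTER_CUBIC)
cv2.imwrite("pics/ta.png",a)
b=cv2.resize(t[205:300,320:400],None,fx=6,fy=6,interpolation=cv2.INTER_CUBIC)
s=cv2.imread("pics/scene0.png")
cv2.imwrite("pics/tb.png",b)
cv2.imwrite("pics/sb.png",cv2.resize(s[150:340,170:300],None,fx=3,fy=3,interpolation=cv2.INTER_CUBIC))
E
```

```text
(no output)
```

View pics/ta.png

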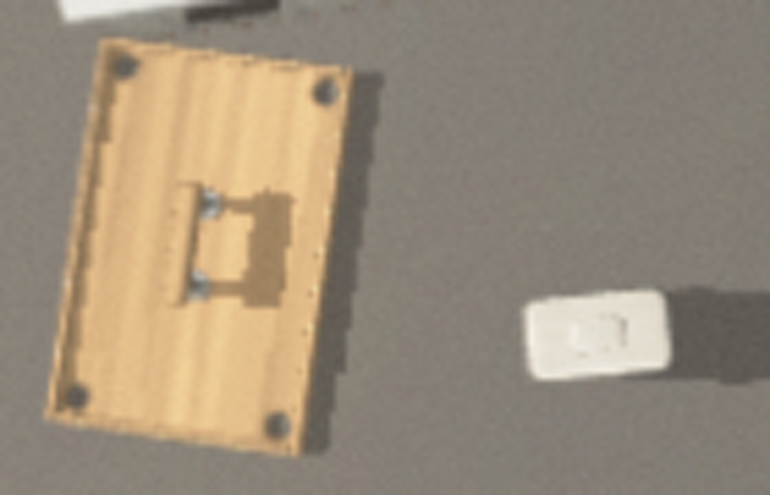

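View pics/tb.png

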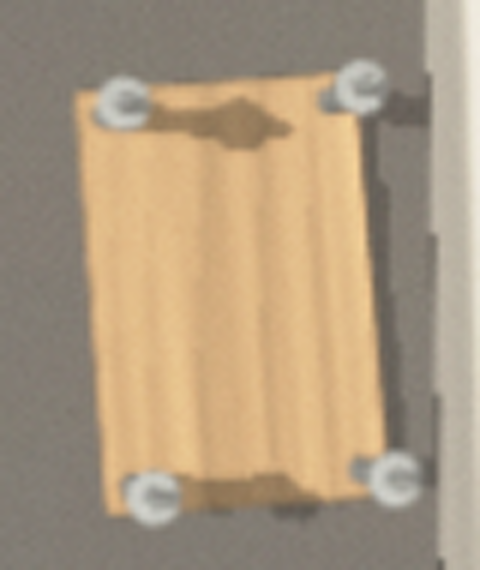

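View pics/sb.png

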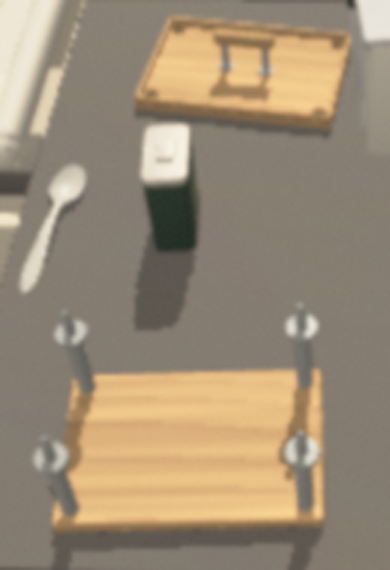

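Shelf holes, tin lid corners and the four collar discs all read clearly in both views. Next, a least-squares pose fit per object over both cameras.

```bash
cat > h.py <<'E'
import numpy as np,cv2,pickle
from scipy.spatial.transform import Rotation as R
from scipy.optimize import least_squares
F={n:pickle.load(open(n+"0.pkl","rb")) for n in("scene","top")}
def proj(n,P):
    f=F[n]; M=R.from_euler("xyz",f["rotation"]).as_matrix()
    return cv2.projectPoints((np.asarray(P,float)-f["origin"])@M,np.zeros(3),np.zeros(3),f["mtx"],np.array(f["D"],float))[0][:,0]
def crop(uv,s,o): return (np.asarray(uv)+.5)/s-.5+np.array(o)
def fit(obs,x0):
    def res(q):
        c,s=np.cos(q[2]),np.sin(q[2]);r=[]
        for n,pts,uv in obs:
            p=np.asarray(pts,float); w=np.c_[q[0]+c*p[:,0]-s*p[:,1],q[1]+s*p[:,0]+c*p[:,1],p[:,2]]
            r.append((proj(n,w)-uv).ravel())
        return np.concatenate(r)
    k=least_squares(res,x0,loss="soft_l1"); return k.x,res(k.x).reshape(-1,2)
E
python3 - <<'E'
from h import *
np.set_printoptions(precision=4,suppress=True)
A=lambda u:crop(u,5.5,(165,210)); B=lambda u:crop(u,6,(320,205)); S=lambda u:crop(u,3,(170,150))
rect=lambda a,b,z:[[a,b,z],[a,-b,z],[-a,b,z],[-a,-b,z]] # x up in top image,y left
# order in top: up-left, up-right, low-left, low-right ; in scene: far-right.. (x right, y up)
def show(name,T,Sc,x0):
    for lab,o in(("top",T),("scene",Sc),("both",T+Sc)):
        if o:
            q,r=fit(o,x0);print(name,lab,q,"rms px",np.sqrt((r**2).mean()))
show("shelf",[("top",rect(.078,.048,.008),A([(124,66),(326,92),(76,396),(277,426)])),("top",rect(.09,.06,.014),A([(102,40),(352,68),(46,416),(300,456)]))],
 [("scene",rect(.09,.06,.014),S([(350,34),(330,124),(170,20),(137,98)]))],[.45,.25,0])
show("rack",[("top",rect(.078,.048,.08),B([(124,103),(361,88),(155,497),(396,479)]))],[("scene",rect(.078,.048,.08),S([(302,326),(302,452),(71,331),(51,457)]))],[.45,-.1,0])
show("tin",[("top",rect(.0175,.0305,.088),A([(525,304),(667,290),(533,381),(672,366)]))],[("scene",rect(.0175,.0305,.088),S([(188,124),(190,180),(145,128),(141,183)]))],[.43,.1,0])
show("handle",[("top",[[0.028,0,.05],[-.028,0,.05]],A([(193,184),(181,304)]))],[],[.45,.25,0])
E
```

```text
shelf top [ 0.4998  0.3151 -0.1387] rms px 0.29599264254200647
shelf scene [ 0.5008  0.3097 -0.139 ] rms px 0.7775718297003364
shelf both [ 0.4999  0.3146 -0.1382] rms px 0.7182446345996435
rack top [ 0.4975 -0.0858  0.0578] rms px 0.10318184335215035
rack scene [ 0.4985 -0.0859  0.0527] rms px 0.1331339854647778
rack both [ 0.4981 -0.0858  0.055 ] rms px 0.22488113010292618
tin top [0.4589 0.1266 0.0892] rms px 0.3868604169326191
tin scene [0.4615 0.1215 0.1242] rms px 0.24158593876274956
tin both [0.4601 0.1252 0.1075] rms px 0.8112614349385713
handle top [ 0.4995  0.3127 -0.0942] rms px 0.3078456496879752
handle both [ 0.4995  0.3127 -0.0942] rms px 0.3078456496879752
```

Fits are consistent: the rack and collars agree between cameras within 1 mm, and the shelf and tin within 5 mm. The shelf's y is least certain, and closing the fingers will centre it. I'll use a helper for tool-frame deltas.

```bash
cat > to.py <<'E'
import sys,numpy as np
from scipy.spatial.transform import Rotation as R
from workcell import robot, viewer, workorder
s=robot.sense(); M=R.from_euler("xyz",s["orientation"])
a=np.array(sys.argv[1:],float).reshape(-1,4); np.set_printoptions(precision=4,suppress=True)
print("now",s["tool_pos"],s["orientation"],"F",s["wrist_force"],"gap",s["finger_gap"],"grip",s["grip_force"],"t",s["time_s"])
for x,y,z,w in a:
    d=np.array([x,y,z])-s["tool_pos"]
    print("d",M.inv().apply(d),"rv",(M.inv()*R.from_euler("xyz",[np.pi,0,w])).as_rotvec(),"rows",np.linalg.norm(d)/.0417)
E
python3 to.py .31 -.32 .25 .2  .40 -.13 .25 -.139  .44 .07 .25 -.139  .5 .315 .16 -.139
```

```text
now [ 0.2601 -0.5121  0.2294] [-3.1396 -0.0003  0.4698] F [-0.1037  0.019   0.2168] gap 0.09382870749194394 grip 0.0 t 0.1
d [ 0.1315 -0.1487 -0.0203] rv [-0.0021 -0.      0.2698] rows 4.784427190649807
d [ 0.2977 -0.2774 -0.0199] rv [-0.0021  0.0003  0.6088] rows 9.76976923096698
d [ 0.424  -0.4376 -0.0196] rv [-0.0021  0.0003  0.6088] rows 14.618332038088706
d [ 0.5883 -0.6287  0.0709] rv [-0.0021  0.0003  0.6088] rows 20.718268324999922
```

```bash
python3 jog.py '0.06 0.0263 -0.0297 -0.004 -0.002 0 0.054; 0.06 0.0526 -0.0595 -0.008 -0.002 0 0.108; 0.06 0.079 -0.089 -0.012 -0.002 0 0.162; 0.06 0.105 -0.119 -0.016 -0.002 0 0.216; 0.06 0.1315 -0.1487 -0.0203 -0.002 0 0.27' && python3 to.py .40 -.13 .25 -.139
```

```text
time_s: 0.52
tool_pos: [0.31, -0.3185, 0.2502]
orientation: [3.141, 0.0, 0.196]
wrist_force: [1.8, -0.2, 0.7]
finger_gap: 0.0644
grip_force: 0.0
now [ 0.31   -0.3185  0.2502] [3.141  0.     0.1962] F [ 1.8111 -0.1744  0.6997] gap 0.06442784345949583 grip 0.0 t 0.5167
d [ 0.125  -0.1673  0.    ] rv [ 0.0006 -0.0001  0.3352] rows 5.00917338519251
```

```bash
python3 jog.py '0.06 0.025 -0.0335 0 0 0 0.067; 0.06 0.05 -0.067 0 0 0 0.134; 0.06 0.075 -0.1 0 0 0 0.2; 0.06 0.1 -0.134 0 0 0 0.268; 0.06 0.125 -0.167 0 0 0 0.335' >/dev/null; python3 to.py .44 .07 .25 -.139 .5 .315 .16 -.139
```

```text
now [ 0.3995 -0.1302  0.2503] [ 3.1399 -0.001  -0.139 ] F [ 0.5105 -0.0624  0.057 ] gap 0.059773657235839044 grip 0.0 t 0.9333
d [ 0.0123 -0.2039 -0.0001] rv [ 0.0017 -0.001  -0.    ] rows 4.899003546705888
d [ 0.0377 -0.455   0.0895] rv [ 0.0017 -0.001  -0.    ] rows 11.157715596715956
```

```bash
python3 jog.py '0.06 0.0025 -0.041 0 0 0 0; 0.06 0.005 -0.082 0 0 0 0; 0.06 0.0075 -0.123 0 0 0 0; 0.06 0.01 -0.164 0 0 0 0; 0.06 0.0123 -0.204 0 0 0 0' >/dev/null;  python3 jog.py '0.06 0.005 -0.041 0 0 0 0; 0.06 0.01 -0.082 0 0 0 0; 0.06 0.015 -0.123 0.005 0 0 0; 0.06 0.02 -0.164 0.01 0 0 0; 0.06 0.025 -0.204 0.02 0 0 0' >/dev/null; python3 to.py .5 .3145 .12 -.139 .5 .3145 .049 -.139
```

```text
now [0.4919 0.2694 0.2302] [ 3.1406 -0.0026 -0.1345] F [0.942  0.0615 0.2683] gap 0.06026831384422408 grip 0.0 t 1.7667
d [ 0.0017 -0.0459  0.1102] rv [ 0.001  -0.0026  0.0045] rows 2.862249607155708
d [ 0.0015 -0.046   0.1812] rv [ 0.001  -0.0026  0.0045] rows 4.482335278501339
```

```bash
python3 jog.py '0.06 0.0015 -0.025 0.02 0 0 0.004; 0.06 0.0015 -0.046 0.05 0 0 0.004; 0.06 0.0015 -0.046 0.08 0 0 0.004; 0.06 0.0015 -0.046 0.11 0 0 0.004; 0.06 0.0015 -0.046 0.11 0 0 0.004' >/dev/null; python3 to.py .5 .3145 .049 -.139; python3 - <<'E'
from workcell import robot, viewer, workorder
import cv2
f=viewer.grab_frame("scene")["image"][:,:,::-1]; t=viewer.grab_frame("top")["image"][:,:,::-1]
a=cv2.resize(f[100:220,170:300],None,fx=4,fy=4);cv2.imwrite("pics/g1.png",a)
E
```

```text
now [0.4935 0.3102 0.1119] [ 3.1318  0.012  -0.1382] F [-1.3689 -0.5917 -0.8368] gap 0.0600478267137633 grip 0.0 t 2.1833
d [ 0.0066 -0.0058  0.0628] rv [0.0098 0.012  0.0008] rows 1.5209472133352302
```

View pics/g1.png

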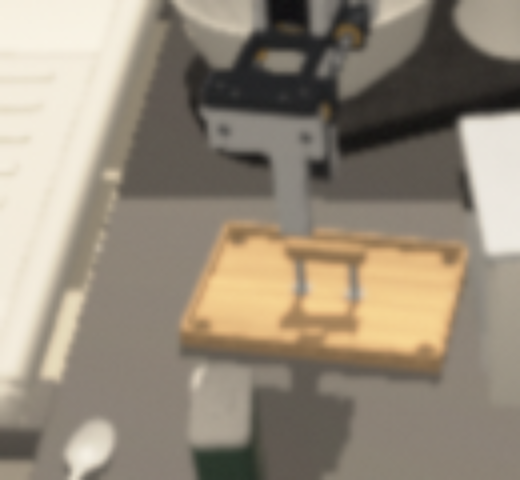

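The gripper is above the handle bar, one finger hidden behind the other. The fingertip is at about px (292,232), the bar at (325,255). I'll check the offset by projection.

```bash
python3 to.py .5 .3145 .049 -.139; python3 - <<'E'
from h import *
from workcell import robot, viewer, workorder
p=robot.sense()["tool_pos"]
y=np.array([.139,.99])*.03
for q in ([p[0],p[1],p[2]-.025],[p[0]-y[0],p[1]-y[1],p[2]-.025],[.5,.3145,.05],[.5,.3145,.043]): print((proj("scene",[q])[0]-[170,100])*4)
E
```

```text
now [0.4979 0.3115 0.1183] [ 3.1377  0.0025 -0.1392] F [0.5813 0.2353 0.2644] gap 0.059887930529980093 grip 0.0 t 2.2833
d [ 0.0018 -0.0035  0.0693] rv [ 0.0039  0.0025 -0.0001] rows 1.6644168665997074
[313.91724713 193.77125219]
[303.04851041 221.83846955]
[322.28605969 242.63785088]
[323.03970493 250.70515437]
```

Consistent. Descend and grip.

```bash
python3 jog.py '0.06 0.002 -0.002 0.02 0.003 0.002 0; 0.06 0.002 -0.002 0.04 0.003 0.002 0; 0.06 0.002 -0.002 0.055 0.003 0.002 0; 0.06 0.002 -0.002 0.069 0.003 0.002 0; 0.06 0.002 -0.002 0.069 0.003 0.002 0' >/dev/null; python3 jog.py '0.03 0 0 0 0 0 0; 0.02 0 0 0 0 0 0; 0 0 0 0 0 0 0; 0 0 0 0 0 0 0; 0 0 0 0 0 0 0' 25;python3 jog.py '0 0 0 0 0 0 0; 0 0 0 0 0 0 0' 40; python3 to.py .5 .3145 .049 -.139
```

```text
time_s: 3.12
tool_pos: [0.5023, 0.3139, 0.0519]
orientation: [-3.139, -0.005, -0.139]
wrist_force: [0.3, -0.4, -0.1]
finger_gap: 0.0303
grip_force: 0.0
time_s: 3.28
tool_pos: [0.5016, 0.3137, 0.051]
orientation: [-3.14, -0.003, -0.139]
wrist_force: [-0.4, -0.3, 0.2]
finger_gap: 0.0168
grip_force: 0.0
now [0.5016 0.3137 0.051 ] [-3.1402 -0.0032 -0.1391] F [-0.3501 -0.3092  0.177 ] gap 0.016813407440822516 grip 0.0 t 3.2833
d [-0.0017 -0.0006  0.002 ] rv [-0.0014 -0.0032 -0.0001] rows 0.06381271923720694
```

```bash
python3 jog.py '0 -0.001 0 0.002 0 0 0; 0 -0.001 0 0.002 0 0 0; 0 -0.001 0 0.002 0 0 0; 0 -0.001 0 0.002 0 0 0; 0 -0.001 0 0.002 0 0 0' 45
```

```text
time_s: 3.7
tool_pos: [0.5013, 0.3144, 0.0493]
orientation: [-3.139, -0.004, -0.139]
wrist_force: [1.2, 2.0, 2.3]
finger_gap: 0.0093
grip_force: 45.0
```

```bash
python3 jog.py '0 0 0 -0.01 0 0 0; 0 0 0 -0.03 0 0 0; 0 0 0 -0.06 0 0 0; 0 0 0 -0.09 0 0 0; 0 0 0 -0.12 0 0 0' ; python3 jog.py '0 0 0 -0.02 0 0 0; 0 0 0 -0.03 0 0 0; 0 0 0 -0.03 0 0 0;0 0 0 -0.03 0 0 0'; python3 to.py .498 -.0858 .2 0.055
```

```text
time_s: 4.12
tool_pos: [0.4979, 0.3123, 0.1677]
orientation: [3.139, 0.002, -0.139]
wrist_force: [-2.2, -0.0, -3.4]
finger_gap: 0.0096
grip_force: 45.0
time_s: 4.45
tool_pos: [0.4992, 0.3131, 0.1975]
orientation: [3.141, -0.001, -0.139]
wrist_force: [-0.5, 0.1, -4.7]
finger_gap: 0.0096
grip_force: 45.0
now [0.4992 0.3131 0.1975] [ 3.1414 -0.001  -0.1393] F [-0.5494  0.105  -4.6834] gap 0.00957713998022294 grip 44.996352195739746 t 4.45
d [ 0.0542  0.3952 -0.0023] rv [ 0.0003 -0.001  -0.1943] rows 9.565026577403785
```

```bash
python3 jog.py '0 0.003 0.02 -0.002 0 0 -0.01; 0 0.008 0.055 -0.002 0 0 -0.03; 0 0.013 0.09 -0.002 0 0 -0.05; 0 0.018 0.13 -0.002 0 0 -0.07; 0 0.023 0.17 -0.002 0 0 -0.09' >/dev/null; python3 to.py .498 -.0858 .2 0.055
```

```text
now [0.4968 0.1405 0.1973] [ 3.1413  0.003  -0.0469] F [ 0.2481  0.0171 -3.3069] gap 0.009812337290206558 grip 44.998281598091125 t 4.8667
d [ 0.0118  0.226  -0.0026] rv [ 0.0002  0.0031 -0.1019] rows 5.426760701279812
```

```bash
python3 jog.py '0 0.002 0.04 -0.002 0 0 -0.02; 0 0.004 0.08 -0.002 0 0 -0.04; 0 0.006 0.12 -0.002 0 0 -0.06; 0 0.008 0.155 -0.002 0 0 -0.08; 0 0.01 0.185 -0.002 0 0 -0.1' >/dev/null; python3 to.py .498 -.0858 .2 0.055; python3 jog.py '0 0.001 0.02 0 0 0 0; 0 0.001 0.035 0 0 0 0; 0 0.001 0.035 0 0 0 0;0 0.001 0.035 0 0 0 0;0 0.001 0.035 0 0 0 0'; python3 to.py .498 -.0858 .2 0.055
python3 - <<'E'
from h import *
from workcell import robot, viewer, workorder
for n in("scene","top"):
    f=viewer.grab_frame(n)["image"][:,:,::-1]; cv2.imwrite(f"pics/{n}1.png",f)
s=cv2.imread("pics/scene1.png");t=cv2.imread("pics/top1.png")
S=cv2.resize(s[170:330,170:300],None,fx=3.5,fy=3.5,interpolation=cv2.INTER_CUBIC)
T=cv2.resize(t[200:310,320:405],None,fx=4,fy=4,interpolation=cv2.INTER_CUBIC)
o=np.zeros((560,800,3),np.uint8);o[:S.shape[0],:S.shape[1]]=S;o[:T.shape[0],456:456+T.shape[1]]=T
cv2.imwrite("pics/c1.png",o)
E
```

```text
now [ 0.4977 -0.0453  0.1994] [-3.1398  0.0027  0.0504] F [ 1.2247 -0.7921 -3.5935] gap 0.009604736968501592 grip 44.99812066555023 t 5.2833
d [-0.0017  0.0405 -0.0006] rv [-0.0018  0.0027 -0.0046] rows 0.9719299888325454
time_s: 5.7
tool_pos: [0.5015, -0.0772, 0.2004]
orientation: [-3.139, 0.001, 0.051]
wrist_force: [-0.9, 0.1, -4.0]
finger_gap: 0.0091
grip_force: 45.0
now [ 0.5015 -0.0772  0.2004] [-3.1389  0.0008  0.0508] F [-0.9014  0.1493 -4.0114] gap 0.009067945020443412 grip 44.9964040517807 t 5.7
d [-0.004   0.0084  0.0004] rv [-0.0027  0.0008 -0.0042] rows 0.22337648362836257
```

View pics/c1.png

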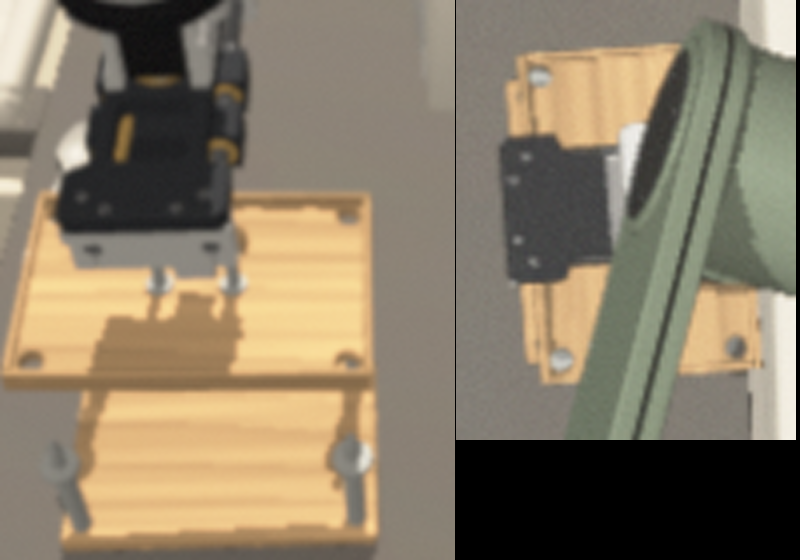

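The scene view shows the shelf level above the rack with three holes visible (crop px (349,214), (349,360), (31,361)). The top view shows pin tips through the two left holes. I'll fit the held shelf's pose.

```bash
python3 - <<'E'
from h import *
from workcell import robot, viewer, workorder
np.set_printoptions(precision=4,suppress=True)
s=robot.sense();p=s["tool_pos"];print(p,s["orientation"]); z=p[2]-.0492
S=lambda u:crop(u,3.5,(170,170)); T=lambda u:crop(np.array(u)-[456,0],4,(320,200))
a,b,c,d=.078,.048,.09,.06
sc=[("scene",[[a,b,z+.008],[a,-b,z+.008],[-a,-b,z+.008]],S([(349,214),(349,360),(31,361)])),
 ("scene",[[c,d,z+.014],[c,-d,z+.014],[-c,-d,z+.014],[-c,d,z+.014]],S([(369,196),(371,376),(5,378),(45,196)]))]
tp=[("top",[[a,b,z+.008],[-a,b,z+.008],[-a,-b,z+.008]],T([(540,77),(562,360),(737,347)])),
 ("top",[[c,d,z+.014],[-c,d,z+.014],[-c,-d,z+.014]],T([(518,56),(545,382),(758,370)]))]
for o in(sc,tp,sc+tp):
    q,r=fit(o,[.5,-.08,.05]);print(q,np.sqrt((r**2).mean()));print(r.round(1).tolist())
E
```

```text
[ 0.5022 -0.0769  0.2013] [-3.1398 -0.001   0.052 ]
[ 0.5    -0.0796  0.0363] 0.9685357888941906
[[0.8, -0.3], [-0.2, 0.6], [-0.1, 1.1], [1.4, -2.1], [0.4, -0.1], [-1.6, 0.1], [-0.8, -1.0]]
[ 0.498  -0.0774  0.0547] 0.4419893170228404
[[0.1, -0.3], [-0.0, 0.1], [-0.2, 0.2], [0.0, -0.4], [-0.6, 0.8], [1.0, -0.3]]
[ 0.499  -0.0786  0.0447] 0.9677963570233015
[[0.1, -0.9], [-0.5, -0.2], [-0.3, 0.9], [0.7, -2.8], [0.1, -1.0], [-1.9, -0.0], [-1.5, -1.0], [0.9, -1.0], [0.1, -0.5], [-0.0, -0.1], [0.9, -1.1], [-0.4, 0.1], [1.2, -0.4]]
```

```bash
python3 to.py .501 -.0849 .162 .057; python3 jog.py '0 -0.001 0.004 0.01 0 0 -0.005; 0 -0.001 0.008 0.02 0 0 -0.005; 0 -0.001 0.008 0.03 0 0 -0.005; 0 -0.001 0.008 0.039 0 0 -0.005; 0 -0.001 0.008 0.039 0 0 -0.005'; python3 jog.py '0 0 0 0 0 0 0;0 0 0 0 0 0 0'
python3 - <<'E'
from h import *
from workcell import robot, viewer, workorder
for n in("scene","top"):
    f=viewer.grab_frame(n)["image"][:,:,::-1]; cv2.imwrite(f"pics/{n}2.png",f)
s=cv2.imread("pics/scene2.png");t=cv2.imread("pics/top2.png")
S=cv2.resize(s[210:330,175:290],None,fx=4,fy=4,interpolation=cv2.INTER_CUBIC)
T=cv2.resize(t[205:305,325:405],None,fx=4,fy=4,interpolation=cv2.INTER_CUBIC)
o=np.zeros((490,790,3),np.uint8);o[:S.shape[0],:S.shape[1]]=S;o[:T.shape[0],470:470+T.shape[1]]=T
cv2.imwrite("pics/c2.png",o); print(robot.sense()["tool_pos"],robot.sense()["orientation"])
E
```

```text
now [ 0.5022 -0.0769  0.2013] [-3.1398 -0.001   0.052 ] F [ 0.125  -0.0588 -2.9524] gap 0.009158273245417537 grip 44.99637007713318 t 5.8
d [-0.0016  0.008   0.0393] rv [-0.0018 -0.001  -0.005 ] rows 0.9621402935412116
time_s: 6.22
tool_pos: [0.5002, -0.0852, 0.1601]
orientation: [-3.138, 0.003, 0.056]
wrist_force: [0.2, 0.0, -4.2]
finger_gap: 0.0098
grip_force: 45.0
time_s: 6.38
tool_pos: [0.5026, -0.0861, 0.1633]
orientation: [-3.141, -0.003, 0.056]
wrist_force: [-0.4, 0.4, -4.1]
finger_gap: 0.0096
grip_force: 45.0
[ 0.50299867 -0.086256    0.16398029] [-3.14143821 -0.00436332  0.05585378]
```

View pics/c2.png

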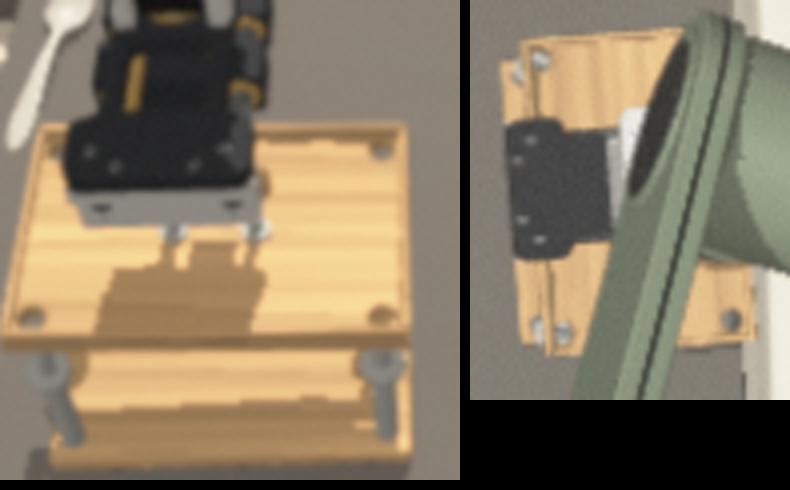

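The shelf is about 35 mm over the collars and level. In the top view the left collars show just outside the shelf edge, so I'm checking the offset numerically.

```bash
python3 - <<'E'
from h import *
np.set_printoptions(precision=4,suppress=True)
z=.164-.0492
S=lambda u:crop(u,4,(175,210)); T=lambda u:crop(np.array(u)-[470,0],4,(325,205))
a,b,c,d=.078,.048,.09,.06
sc=[("scene",[[a,b,z+.008],[a,-b,z+.008],[-a,-b,z+.008]],S([(383,150),(383,317),(32,318)])),
 ("scene",[[c,d,z+.014],[c,-d,z+.014],[-c,-d,z+.014],[-c,d,z+.014]],S([(408,125),(409,336),(5,338),(43,125)]))]
tp=[("top",[[a,b,z+.008],[-a,b,z+.008],[-a,-b,z+.008]],T([(541,61),(562,333),(732,321)])),
 ("top",[[c,d,z+.014],[-c,d,z+.014],[-c,-d,z+.014]],T([(521,41),(548,353),(756,340)]))]
rk=[("top",[[a,b,.08],[-a,b,.08]],T([(521,72),(540,330)]))]
for o in(sc,tp,sc+tp,rk):
    q,r=fit(o,[.5,-.08,.05]);print(q,np.sqrt((r**2).mean()));print(r.round(1).tolist())
E
python3 to.py .501 -.085 .16 .057
python3 - <<'E'
import cv2,numpy as np
t=cv2.imread("pics/top2.png");s=cv2.imread("pics/scene2.png")
r=lambda i:cv2.resize(i,(260,260),interpolation=cv2.INTER_CUBIC)
o=np.hstack([r(t[206:232,448-120:474-120]),r(t[274:300,330:356]),r(s[290:316,262:288])])
cv2.imwrite("pics/c3.png",o)
E
```

```text
[ 0.501  -0.0884  0.036 ] 0.762319626683265
[[0.8, -0.5], [-0.1, 0.5], [-0.2, 0.9], [0.8, -1.1], [0.1, -0.2], [-2.1, -0.1], [-0.2, -0.1]]
[ 0.4994 -0.0865  0.0599] 0.41321753568091535
[[0.2, -0.3], [0.5, 0.1], [-0.1, -0.2], [-0.2, -0.4], [-0.5, 1.0], [0.1, 0.1]]
[ 0.5003 -0.0877  0.0451] 0.819489017304412
[[0.3, -1.1], [-0.2, -0.2], [-0.3, 0.9], [0.1, -1.7], [0.1, -1.0], [-2.1, -0.0], [-0.8, -0.1], [1.2, -1.1], [0.5, -0.6], [-0.1, -0.3], [0.9, -1.3], [-0.6, 0.2], [0.1, 0.1]]
[ 0.4969 -0.0786  0.053 ] 0.41131932282076805
[[-0.0, -0.6], [0.0, 0.6]]
now [ 0.503  -0.0863  0.164 ] [-3.1414 -0.0044  0.0559] F [-0.0908 -0.7777 -3.1313] gap 0.009646942963266562 grip 44.996439814567566 t 6.4833
d [-0.0019 -0.0014  0.004 ] rv [-0.0002 -0.0044 -0.0011] rows 0.11097420405695571
```

View pics/c3.png

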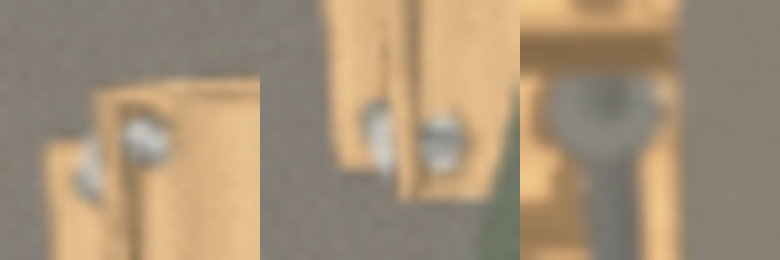

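The pin tips show inside both left holes. Relative to the rack, the shelf needs about −2 mm in x and +1.3 mm in y. Correct this, then lower in stages while watching the force.

```bash
python3 jog.py '0 -0.002 -0.0014 0.003 0 -0.003 -0.001; 0 -0.002 -0.0014 0.006 0 -0.003 -0.001; 0 -0.002 -0.0014 0.009 0 -0.003 -0.001; 0 -0.002 -0.0014 0.01 0 -0.003 -0.001; 0 -0.002 -0.0014 0.01 0 -0.003 -0.001'>/dev/null; python3 jog.py '0 0 0 0 0 0 0;0 0 0 0 0 0 0;0 0 0 0 0 0 0;0 0 0 0 0 0 0'>/dev/null;  python3 to.py .501 -.085 .147 .057
```

```text
now [ 0.5005 -0.0849  0.1535] [-3.1411 -0.0004  0.0568] F [-0.2178  0.6873 -3.3837] gap 0.009701157712016312 grip 44.9963504076004 t 7.2333
d [0.0005 0.0002 0.0065] rv [-0.0005 -0.0004 -0.0002] rows 0.15635667315639346
```

```bash
python3 jog.py '0 0.0003 0 0.003 0 0 0;0 0.0003 0 0.006 0 0 0;0 0.0003 0 0.008 0 0 0;0 0.0003 0 0.008 0 0 0;0 0.0003 0 0.008 0 0 0'; python3 jog.py '0 0 0 0.003 0 0 0;0 0 0 0.004 0 0 0;0 0 0 0.004 0 0 0;0 0 0 0.004 0 0 0;0 0 0 0.004 0 0 0'
```

```text
time_s: 7.65
tool_pos: [0.5004, -0.0847, 0.1449]
orientation: [-3.141, 0.001, 0.057]
wrist_force: [0.4, -0.3, -3.2]
finger_gap: 0.0095
grip_force: 45.0
time_s: 8.07
tool_pos: [0.5007, -0.0848, 0.1414]
orientation: [-3.141, -0.0, 0.057]
wrist_force: [-0.4, -0.2, -3.1]
finger_gap: 0.0095
grip_force: 45.0
```

No lateral load with the pins at full diameter. Continue down to the collars.

```bash
python3 jog.py '0 0 0 0.002 0 0 0;0 0 0 0.004 0 0 0;0 0 0 0.006 0 0 0;0 0 0 0.008 0 0 0;0 0 0 0.009 0 0 0'; python3 jog.py '0 0 0 0.001 0 0 0;0 0 0 0.002 0 0 0;0 0 0 0.003 0 0 0;0 0 0 0.003 0 0 0;0 0 0 0.003 0 0 0'
```

```text
time_s: 8.48
tool_pos: [0.5005, -0.0849, 0.1322]
orientation: [-3.141, 0.0, 0.057]
wrist_force: [-1.5, -0.9, -0.6]
finger_gap: 0.0095
grip_force: 45.0
time_s: 8.9
tool_pos: [0.5009, -0.085, 0.1298]
orientation: [-3.141, -0.001, 0.057]
wrist_force: [-3.1, -0.9, 1.6]
finger_gap: 0.0093
grip_force: 45.0
```

```bash
python3 jog.py '0 0 0 0.001 0 0 0;0 0 0 0.001 0 0 0;0 0 0 0.001 0 0 0;0 0 0 0.001 0 0 0' 20; python3 jog.py '0.02 0 0 0 0 0 0;0.04 0 0 0 0 0 0;0.05 0 0 0 0 0 0;0.05 0 0 0 0 0 0;0.05 0 0 0 0 0 0'
```

```text
time_s: 9.23
tool_pos: [0.5011, -0.0849, 0.1293]
orientation: [-3.141, -0.001, 0.057]
wrist_force: [-2.9, -0.6, 6.0]
finger_gap: 0.0097
grip_force: 20.0
time_s: 9.65
tool_pos: [0.5007, -0.0847, 0.1282]
orientation: [-3.141, -0.0, 0.057]
wrist_force: [0.7, 0.5, 0.2]
finger_gap: 0.0397
grip_force: 0.0
```

Seated with a light push, and released. Retreat straight up, then move toward the tin.

```bash
python3 jog.py '0.05 0 0 -0.01 0 0 0;0.06 0 0 -0.03 0 0 0;0.07 0 0 -0.06 0 0 0;0.08 0 0 -0.09 0 0 0;0.08 0 0 -0.1 0 0 0'>/dev/null; python3 to.py .46 .12 .22 .1075 .46 .124 .11 .1075
```

```text
now [ 0.5034 -0.0857  0.2339] [ 3.1389 -0.0085  0.0569] F [ 1.5822 -0.0844  0.1091] gap 0.0732523534501 grip 0.0 t 10.0667
d [-0.0318 -0.2079  0.013 ] rv [ 0.0029 -0.0084 -0.0506] rows 5.05274301375101
d [-0.0325 -0.2122  0.123 ] rv [ 0.0029 -0.0084 -0.0506] rows 5.932922113266371
```

The tin needs the gripper turned a quarter (yaw ≈ 0.107+π/2). I'll hold it high, about 72 mm up, to clear the handle later.

```bash
python3 jog.py '0.08 -0.006 -0.041 0 0 -0.008 -0.12;0.08 -0.012 -0.082 0 0 -0.008 -0.24;0.08 -0.019 -0.123 0.005 0 -0.008 -0.36;0.08 -0.025 -0.164 0.01 0 -0.008 -0.48;0.08 -0.031 -0.2 0.013 0 -0.008 -0.6'>/dev/null; python3 jog.py '0.08 0 0 0 0 0 -0.12;0.08 0 0 0 0 0 -0.24;0.08 0 0 0 0 0 -0.36;0.08 0 0 0 0 0 -0.48;0.08 0 0 0 0 0 -0.6'>/dev/null; python3 to.py .46 .124 .2 1.678
```

```text
now [0.458  0.1134 0.215 ] [-3.1346  0.0044  1.2634] F [0.0894 1.0636 0.6753] gap 0.07988065375496338 grip 0.0 t 10.9
d [ 0.0108 -0.0012  0.015 ] rv [-0.0078  0.0029 -0.4147] rows 0.4441676254388801
```

```bash
python3 jog.py '0.08 0.01 0 0.01 -0.004 0 -0.12;0.08 0.011 -0.001 0.02 -0.004 0 -0.24;0.08 0.011 -0.001 0.03 -0.005 0.002 -0.36;0.08 0.011 -0.001 0.05 -0.005 0.002 -0.415;0.08 0.011 -0.001 0.07 -0.005 0.002 -0.415'>/dev/null; python3 jog.py '0.08 0 0 0.02 0 0 0;0.08 0 0 0.02 0 0 0;0.08 0 0 0.02 0 0 0'; python3 to.py .46 .124 .078 1.678
```

```text
time_s: 11.57
tool_pos: [0.459, 0.1236, 0.1243]
orientation: [-3.136, 0.0, 1.672]
wrist_force: [0.3, 0.1, 0.8]
finger_gap: 0.0801
grip_force: 0.0
now [0.459  0.1236 0.1243] [-3.1359  0.0003  1.6718] F [0.3377 0.1157 0.7723] gap 0.08006511706779157 grip 0.0 t 11.5667
d [0.0003 0.0013 0.0463] rv [-0.0057  0.0003 -0.0062] rows 1.1113660545405144
```

```bash
python3 jog.py '0.07 0 0.001 0.015 -0.005 0 -0.006;0.06 0 0.001 0.03 -0.005 0 -0.006;0.055 0 0.001 0.043 -0.005 0 -0.006;0.05 0 0.001 0.046 -0.005 0 -0.006;0.045 0 0.001 0.046 -0.005 0 -0.006' 15; python3 jog.py '0.045 0 0 0 0 0 0;0.04 0 0 0 0 0 0;0.03 0 0 0 0 0 0;0.02 0 0 0 0 0 0;0.02 0 0 0 0 0 0' 15;  python3 jog.py '0.02 0 0 0 0 0 0;0.02 0 0 0 0 0 0;0.02 0 0 0 0 0 0' 15
```

```text
time_s: 11.98
tool_pos: [0.4613, 0.1238, 0.0798]
orientation: [3.139, 0.0, 1.678]
wrist_force: [0.3, 0.4, 0.4]
finger_gap: 0.0501
grip_force: 0.0
time_s: 12.4
tool_pos: [0.4614, 0.1238, 0.0802]
orientation: [3.138, 0.001, 1.678]
wrist_force: [-1.6, 0.7, 2.8]
finger_gap: 0.0351
grip_force: 14.9
time_s: 12.65
tool_pos: [0.4611, 0.1237, 0.0799]
orientation: [3.139, 0.001, 1.678]
wrist_force: [-2.6, -0.2, 6.1]
finger_gap: 0.0352
grip_force: 15.0
```

Tin gripped (gap 35 mm). Lift it and carry it to the near end of the shelf, target tin centre (0.4451, −0.0887) with yaw 1.626.

```bash
python3 jog.py '0.02 0 0 -0.01 0 0 0;0.02 0 0 -0.04 0 0 0;0.02 0 0 -0.08 0 0 0;0.02 0 0 -0.12 0 0 0;0.02 0 0 -0.15 0 0 0' 20; python3 jog.py '0.02 0 0 -0.01 0 0 0;0.02 0 0 -0.01 0 0 0'; python3 to.py .4451 -.0887 .23 1.626
```

```text
time_s: 13.07
tool_pos: [0.4618, 0.1239, 0.233]
orientation: [3.135, 0.0, 1.678]
wrist_force: [0.8, 0.4, 0.2]
finger_gap: 0.035
grip_force: 19.9
time_s: 13.23
tool_pos: [0.4631, 0.124, 0.243]
orientation: [3.131, 0.001, 1.678]
wrist_force: [0.1, 0.0, -0.7]
finger_gap: 0.0352
grip_force: 19.9
now [0.4631 0.124  0.243 ] [3.1307 0.0006 1.6779] F [ 0.1155  0.0302 -0.7437] gap 0.03522389871217776 grip 19.93154078722 t 13.2333
d [-0.2096 -0.0408  0.0127] rv [0.0109 0.0003 0.0519] rows 5.129457049733256
```

```bash
python3 jog.py '0.02 -0.03 -0.006 0 0 0 0.01;0.02 -0.07 -0.014 0 0 0 0.03;0.02 -0.11 -0.022 0 0.003 0 0.05;0.02 -0.15 -0.03 0 0.003 0 0.05;0.02 -0.185 -0.037 0 0.003 0 0.052'>/dev/null; python3 to.py .4451 -.0887 .22 1.626;  python3 jog.py '0.02 -0.015 -0.003 0 0.003 0 0;0.02 -0.024 -0.004 0 0.004 0 0;0.02 -0.024 -0.004 0 0.005 0 0;0.02 -0.024 -0.004 0 0.005 0 0;0.02 -0.024 -0.004 0 0.005 0 0'>/dev/null; python3 to.py .4451 -.0887 .178 1.626
python3 - <<'E'
from h import *
from workcell import robot, viewer, workorder
s=viewer.grab_frame("scene")["image"][:,:,::-1];t=viewer.grab_frame("top")["image"][:,:,::-1]
S=cv2.resize(s[190:340,170:300],None,fx=4,fy=4,interpolation=cv2.INTER_CUBIC)
T=cv2.resize(t[205:305,330:400],None,fx=3.8,fy=3.8,interpolation=cv2.INTER_CUBIC)
o=np.zeros((600,790,3),np.uint8);o[:S.shape[0],:S.shape[1]]=S;o[:T.shape[0],522:522+T.shape[1]]=T
cv2.imwrite("pics/c4.png",o)
E
```

```text
now [ 0.4415 -0.0655  0.2363] [-3.1367 -0.0011  1.6258] F [ 1.1127 -0.6865 -1.2073] gap 0.03464947656721938 grip 19.982593059539795 t 13.65
d [-0.0233  0.0024  0.0163] rv [-0.0049 -0.0011 -0.0002] rows 0.6849402189711531
now [ 0.4407 -0.087   0.2384] [-3.1348 -0.0011  1.6271] F [-0.6982 -0.4862 -1.2585] gap 0.035058123776982225 grip 19.981327056884766 t 14.0667
d [-0.002   0.0048  0.0603] rv [-0.0068 -0.0011  0.0011] rows 1.4524516943145749
```

View pics/c4.png

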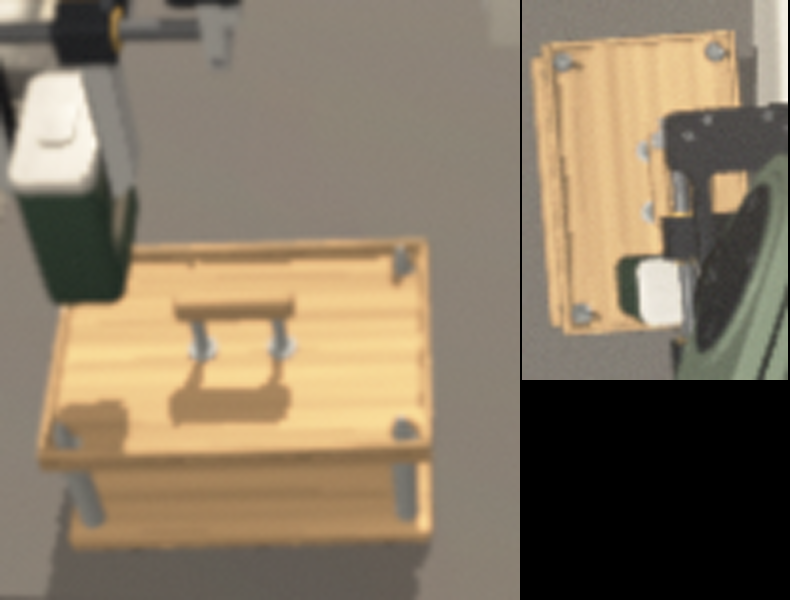

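The last picture shows the shelf lying on the collars, with pins up through the visible holes at (403,262), (404,430) and (64,435). The tin hangs upright above the near end. Fit both poses to check.

```bash
python3 - <<'E'
from h import *
np.set_printoptions(precision=4,suppress=True)
S=lambda u:crop(u,4,(170,190)); T=lambda u:crop(np.array(u)-[522,0],3.8,(330,205))
c,d=.09,.06
sc=[("scene",[[c,d,.094],[c,-d,.094],[-c,-d,.094]],S([(427,239),(431,445),(41,455)]))]
tp=[("top",[[c,d,.094],[c,-d,.094],[-c,d,.094]],T([(548,44),(735,32),(567,333)]))]
for o in(sc,tp,sc+tp): q,r=fit(o,[.5,-.08,.05]);print("shelf",q,np.sqrt((r**2).mean()))
z=.2384-.0799
a,b=.0175,.0305
o=[("scene",[[-a,-b,z],[a,-b,z],],S([(50,300),(124,300)]))]
q,r=fit(o,[.44,-.08,.05]);print("tin bottom",q,np.sqrt((r**2).mean()))
o=[("scene",[[-a,-b,z+.088],[a,-b,z+.088],[-a,b,z+.088],[a,b,z+.088]],S([(10,186),(92,190),(27,73),(88,71)]))]
q,r=fit(o,[.44,-.08,.05]);print("tin lid",q,np.sqrt((r**2).mean()))
E
python3 to.py .4451 -.0887 .178 1.626
```

```text
shelf [ 0.5002 -0.0849  0.0579] 0.6586002848602015
shelf [ 0.4986 -0.0866  0.0499] 0.38935713388910104
shelf [ 0.4996 -0.0856  0.0556] 0.7000606435305176
tin bottom [ 0.4415 -0.0788  0.0148] 0.41754635406698687
tin lid [ 0.4422 -0.0869  0.0944] 1.953973050131861
now [ 0.441 -0.087  0.239] [-3.1358 -0.0003  1.6279] F [ 0.2938 -0.6282 -0.8268] gap 0.03472852457803472 grip 19.98147189617157 t 14.1667
d [-0.002   0.0043  0.061 ] rv [-0.0058 -0.0003  0.0019] rows 1.4667287621335419
```

Tin and TCP agree in x. Target x is 0.4463; lower in stages.

```bash
python3 jog.py '0.02 -0.002 0.0053 0.01 -0.005 0 0.002;0.02 -0.002 0.0053 0.025 -0.005 0 0.002;0.02 -0.002 0.0053 0.04 -0.005 0 0.002;0.02 -0.002 0.0053 0.052 -0.005 0 0.002;0.02 -0.002 0.0053 0.058 -0.005 0 0.002'>/dev/null;python3 jog.py '0.02 0 0 0 0 0 0;0.02 0 0 0 0 0 0;0.02 0 0 0 0 0 0;0.02 0 0 0 0 0 0'>/dev/null; python3 to.py .4463 -.0886 .168 1.626
```

```text
now [ 0.4469 -0.0902  0.1825] [3.1398 0.0013 1.6242] F [ 0.0146 -0.451  -1.068 ] gap 0.03481497743008044 grip 19.981299340724945 t 14.9167
d [ 0.0016 -0.0006  0.0145] rv [ 0.0018  0.0013 -0.0018] rows 0.3498156500959634
```

```bash
python3 jog.py '0.02 0.001 0 0.003 0.002 0.001 0;0.02 0.001 0 0.006 0.002 0.001 0;0.02 0.001 0 0.009 0.002 0.001 0;0.02 0.001 0 0.011 0.002 0.001 0;0.02 0.001 0 0.012 0.002 0.001 0';python3 jog.py '0.02 0 0 0.001 0 0 0;0.02 0 0 0.002 0 0 0;0.02 0 0 0.002 0 0 0;0.02 0 0 0.002 0 0 0'
```

```text
time_s: 15.33
tool_pos: [0.4457, -0.0889, 0.1688]
orientation: [-3.138, -0.001, 1.624]
wrist_force: [0.1, 0.3, -0.4]
finger_gap: 0.0351
grip_force: 20.0
time_s: 15.67
tool_pos: [0.4461, -0.089, 0.1679]
orientation: [-3.139, -0.001, 1.624]
wrist_force: [-2.0, 1.1, 4.2]
finger_gap: 0.035
grip_force: 20.0
```

Contact at the expected height. Release slightly and retreat upward.

```bash
python3 jog.py '0.02 0 0 0 0 0 0;0.02 0 0 0 0 0 0' 5; python3 jog.py '0.045 0 0 0 0 0 0;0.055 0 0 0 0 0 0;0.06 0 0 0 0 0 0;0.06 0 0 0 0 0 0;0.06 0 0 0 0 0 0'; python3 jog.py '0.06 0 0 -0.01 0 0 0;0.06 0 0 -0.03 0 0 0;0.06 0 0 -0.06 0 0 0;0.06 0 0 -0.09 0 0 0;0.06 0 0 -0.12 0 0 0'; python3 to.py .36 .12 .3 1.62
```

```text
time_s: 15.83
tool_pos: [0.4461, -0.089, 0.1678]
orientation: [-3.139, -0.001, 1.624]
wrist_force: [-2.0, 1.4, 4.9]
finger_gap: 0.0354
grip_force: 5.0
time_s: 16.25
tool_pos: [0.446, -0.0891, 0.1672]
orientation: [-3.139, -0.001, 1.624]
wrist_force: [-0.3, -0.2, 0.3]
finger_gap: 0.0592
grip_force: 0.0
time_s: 16.67
tool_pos: [0.4461, -0.089, 0.2893]
orientation: [-3.14, -0.001, 1.624]
wrist_force: [0.6, 0.2, -1.1]
finger_gap: 0.0602
grip_force: 0.0
now [ 0.4461 -0.089   0.2893] [-3.1395 -0.0006  1.6238] F [ 0.616   0.1705 -1.1359] gap 0.06021188614748121 grip 0.0 t 16.6667
d [ 0.2133 -0.0749 -0.0105] rv [-0.0021 -0.0005  0.0038] rows 5.427003035460658
```

I've used all ten views, so after moving clear I'll check by image code: the white lid outline against the expected pose.

```bash
python3 jog.py '0.06 0.03 -0.01 0 0 0 0;0.06 0.07 -0.02 0 0 0 0;0.06 0.11 -0.03 0 0 0 0;0.06 0.15 -0.045 0 0 0 0;0.06 0.19 -0.06 0 0 0 0' >/dev/null; python3 jog.py '0.06 0.03 0 0 0 0 0;0.06 0.05 0 0 0 0 0;0.06 0.05 0 0 0 0 0'; python3 - <<'E'
from h import *
from workcell import robot, viewer, workorder
q=[.4461,-.089,.0555];c,s=np.cos(q[2]),np.sin(q[2])
P=[[q[0]+c*x-s*y,q[1]+s*x+c*y,.176] for x,y in((.0175,.0305),(.0175,-.0305),(-.0175,-.0305),(-.0175,.0305))]
for n in("scene","top"):
    im=viewer.grab_frame(n)["image"];hsv=cv2.cvtColor(im,cv2.COLOR_RGB2HSV)
    e=proj(n,P);m=np.zeros(im.shape[:2],np.uint8)
    lo=e.min(0).astype(int)-12;hi=e.max(0).astype(int)+12
    m[lo[1]:hi[1],lo[0]:hi[0]]=((hsv[...,1]<45)&(hsv[...,2]>165))[lo[1]:hi[1],lo[0]:hi[0]]
    cs=max(cv2.findContours(m,0,1)[0],key=cv2.contourArea)
    b=cv2.boxPoints(cv2.minAreaRect(cs))
    print(n,"expected",e.round(1).tolist(),"seen box",b.round(1).tolist())
E
```

```text
time_s: 17.33
tool_pos: [0.3739, 0.1484, 0.2887]
orientation: [-3.141, -0.002, 1.629]
wrist_force: [-0.5, -0.5, -0.2]
finger_gap: 0.0601
grip_force: 0.0
scene expected [[205.9, 235.8], [201.9, 263.3], [181.5, 263.7], [186.7, 236.3]] seen box [[182.5, 262.6000061035156], [186.8000030517578, 232.5], [207.10000610351562, 235.39999389648438], [202.8000030517578, 265.5]]
top expected [[357.7, 269.3], [385.7, 267.3], [387.0, 283.6], [358.9, 285.7]] seen box [[355.6000061035156, 269.70001220703125], [383.1000061035156, 267.3999938964844], [384.5, 283.5], [356.8999938964844, 285.79998779296875]]
```

The lid outline matches the expected pose within 2–4 px in both cameras, so the tin is upright on the shelf. Handing in.

```bash
python3 -c "
from workcell import robot, viewer, workorder
print(workorder.finish_job())"
```

```text
the job is handed in; nothing more can be done
None
```

I handed the job in at about 17 s: the shelf is on the rack's collars, pins through the three corner holes I could see, and the tin stands at its near end. The hand-in gave no verdict, and I didn't re-check the mill, shaker or jar.

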